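# Put the eyepiece away in its screw-top canister

## Task

Put the eyepiece away: stand it upright in the recess of the canister foot on the wooden board, then set the metal cover over it and screw it clockwise fully home, so that its rim sits flush on the shoulder of the foot. Start the thread gently and by feel: if the cover binds early while it still stands high, the thread is crossed, so stop, turn it back the other way until it drops into the thread, and only then screw it down until it stops. Do not force or press hard, or the foot will twist round in its rubber nest, do not tip the eyepiece over, and leave the spare lens and the other things beside the work where they are.

Things in the scene. Friction and masses are not known exactly. Their poses are not given: they have to be found in the camera images.
- eyepiece: Black eyepiece of a microscope, a stepped barrel 34 mm across at its widest and 40 mm tall, standing upright on the desk; 60 g. Origin: centre of its underside, z up its axis. Grip it round the upper half.
- cover: Aluminium cover of the canister, about 90 g, standing mouth down on the desk: a cup 65 mm across and 57 mm tall with a closed top (bore 59 mm, 53 mm deep), and a hexagonal grip on top. Origin: centre of its rim plane (underside), z up. Three equal lugs inside its mouth, 120 degrees apart and 3 to 7 mm above the rim, take the thread; where they sit cannot be told from outside.
- grip (a point): Middle of the cover's solid hexagonal grip, 68 mm above the rim. The grip is 34 mm across the flats and 22 mm tall (57 to 79 mm above the rim). Two opposite flats face along +x and -x of this frame (same axes as cover), the others at 60 degrees.
- board: Wooden storage board fixed to the desk, 100 x 200 x 16 mm. Origin: centre of its underside; its long side runs along its y axis. The canister foot stands in a rubber nest 47 mm from the middle towards -y, the spare lens on a rubber disc 52 mm from the middle towards +y.
- seat (a point): On the axis of the canister foot, at the height of its shoulder, 28 mm above the desk: the cover's rim must end up flush here. The foot is a black disc 66 mm across with a collar, 46 mm across and 16 mm high above the shoulder (its three end stops 19.5 mm), that carries a coarse right-hand three-start thread, 56 mm across. Which way the thread starts point differs each time. The cover fits with about 1.5 mm of play all round.
- crossed (a point): On the axis, 13 mm above seat: where the rim stands while the lugs rest on top of the thread. Clockwise the cover soon binds there, still high: a crossed start. Anticlockwise (seen from above) under a light push of about 4 N it slides easily and within 85 degrees drops 9 mm into the thread. If it stands 15 to 17 mm high (on the end stops) or binds both ways, it drops within 20 degrees clockwise.
- caught (a point): On the axis, 4 mm above seat: where the rim stands once the lugs have dropped into the thread, sometimes already as the cover is set down. Anticlockwise it meets a stop here. Clockwise it turns easily (under 0.15 N m), goes down the last 4 mm, and after 85 to 100 degrees comes to a firm stop with its rim on the shoulder.
- recess (a point): On the same axis, 10 mm above seat: the floor of the round recess in the collar, 39 mm across and 6 mm deep, in which the eyepiece stands (its underside at this point, about 2.5 mm of play all round).
- canister (a joint): How far the canister foot has been twisted round in its rubber nest, rad; 0 at the start, positive anticlockwise seen from above. The foot begins to slip at about 0.6 N m. It says nothing of where the thread starts are.
- spare_lens: Bystander, to be left alone: black auxiliary lens, 49 mm across, 35 mm tall, standing on the other end of the wooden board. Origin: centre of its underside.
- hex_key_set: Bystander, to be left alone: orange and black hex key holder, 33x97x21 mm. Origin: centre of its underside.
- tweezers: Bystander, to be left alone: steel tweezers, 13x124x10 mm. Origin: centre of its underside.
- usb_stick: Bystander, to be left alone: data stick, 18x56x9 mm. Origin: centre of its underside.
Not all that is in view belongs to the job. What is shaped like the eyepiece but red is not meant.

How it is judged:
On the way, in this order (a step that is already met when the one before it is completed fails the run):
1. the eyepiece stands upright on the floor of the recess, within 5 mm of its centre, let go (horizontal distance between eyepiece and recess below 0.005 m and z of eyepiece in the frame of recess below 0.003 m and angle between eyepiece's own z axis and vertical below 0.08 rad and contact force between the fingers and eyepiece below 0.1 N), for 0.2 s.
2. the cover has dropped into the thread: rim less than 9 mm above the shoulder, within 4 mm of the axis (z of cover in the frame of seat below 0.009 m and horizontal distance between cover and seat below 0.004 m), for 0.1 s.
At the end, for the whole second after the job is handed in: The cover is screwed home over the eyepiece and at rest: its rim less than 1.5 mm above the shoulder of the foot, within 4 mm of the axis, tilted less than 2 degrees; inside, the eyepiece stands upright on the floor of the recess within 5 mm of its centre (z of cover in the frame of seat between -0.003 and 0.0015 m and horizontal distance between cover and seat below 0.004 m and angle between cover's own z axis and vertical below 0.035 rad and linear speed of cover below 0.02 m/s and horizontal distance between eyepiece and recess below 0.005 m and z of eyepiece in the frame of recess below 0.003 m and angle between eyepiece's own z axis and vertical below 0.08 rad); the robot touches nothing.
It fails at once if the canister foot is twisted more than 11 degrees (0.2 rad) round in its nest by forcing the cover (value of joint canister above 0.2 rad or value of joint canister below -0.2 rad).
It fails at once if the cover is pressed, forced or knocked against the foot or board with more than 60 N (contact force between cover and board above 60 N).
It fails at once if the eyepiece is tipped over (angle between eyepiece's own z axis and vertical above 0.7 rad).
It fails at once if a bystander (spare lens, hex keys, tweezers, data stick) is moved by more than 15 mm (distance of any of spare_lens, hex_key_set, tweezers, usb_stick from where it was at the start of the episode above 0.015 m).
It also fails if it takes over 72 s, if anything falls off the work surface, if the arm or the gripper's body presses on something with over 40 N, if the wrist force passes 120 N, or if a joint passes its speed limit or range.

## Robot

A 7-joint arm with a two-finger parallel gripper is mounted at the origin on the work surface; the furniture and walls round the work are solid. World frame = base frame: x ahead of the robot, y to its left, z up, the work surface at z = 0. Lengths are in m, angles in rad, forces in N, time in s.
With the tool pointing down it reaches from about 0.35 to 0.9 m from the base axis. Payload 8.1 kg.
Tool frame: the origin (TCP) lies on the centre line of the jaws, within the pads' length; the fingertips stand 8 mm ahead of it and the grasp point (between the pads) lies 11 mm behind it; x points along the fingers, z is the direction in which the jaws open and shut, and the axes are right-handed (so a half turn about x gives the same grasp; the last joint's range is limited). The gripper opens to 85 mm and grips with 20 to 120 N. Pads are 22 mm wide; open, the fingers measure 114 mm over their backs; the gripper's body (76 mm by 85 mm) begins 54 mm behind the grasp point. The pads swing forward as they close: fully open they stand 13 mm farther back than shut.
Start: joints at [-1.337, 0.434, 0.025, 1.573, -0.012, 1.134, -0.075], TCP at [0.207, 0.59, 0.239] pointing down, gripper open.
Joint ranges: [-2.62, 2.62], [-0.44, 2.09], [-1.27, 1.32], [0.08, 2.57], [-1.32, 4.46], [0.12, 2], [-2.74, 2.74]. Speed limits (rad/s): [2.22, 2.22, 3.01, 3.01, 3.14, 3.14, 3.14].

## Interface

Orientations are given as a unit quaternion [x, y, z, w].
In Python, from workcell import goto, move_linear, set_joints, open_gripper, grab, wait, solve_ik, get_obs, grab_frame, camera_info, Unreachable, finish_job gives the robot as it stands. The module is installed in compiled form; this text tells all that it offers. Calls block until the motion is done:
- goto(position, orientation): joint-space move of the TCP to a pose.
- move_linear(position, speed=0.15, attitude=None, guard=None): straight line of the TCP; attitude=None keeps the orientation; speed is the mean speed in m/s. With guard (N) it stops when the force on the tool has changed by that much, and returns True; else False.
- set_joints(angles): joint-space move.
- open_gripper() and grab(): open the fingers fully, or close them until they stop; the grip force is fixed at half the most.
- wait(seconds).
- solve_ik(position, orientation): joint angles nearest the present ones, or None.
- get_obs(): the state.
- grab_frame(name): name is "scene" or "top"; returns (picture, depth): 384x512x3 uint8, red, green, blue; 384x512 float32, m along the optical axis (not along the pixel's ray), 0 where there is no reading.
- camera_info(name): a dict with "fx", "fy", "cx", "cy" (pixels), "cam_to_world" (4x4, takes a point from camera to world coordinates). Camera axes: x right, y up, looking along -z (the intrinsics and any distortion apply to the point x, -y, -z); pixel columns grow to the right and rows downward; lengths in m; the calibration is good to about 2 mm. A picture is of the moment at which its call begins. camera_info takes no time and is no camera call.
A pose or a line that the arm cannot do raises Unreachable and nothing moves.
- finish_job(): hands the job in, once; it reports no verdict.
The state is a dict: "t": time; "joint_positions": joint angles; "joint_velocities": joint speeds; "effort": joint torques, N m; "position": TCP position; "tcp_rot": TCP orientation; "force": force on the tool from outside, world axes, zero at the start; "moment": the same for the moment, N m; "opening": opening from 0.0 (shut) to 1.0 (fully open).
Only numpy, scipy, OpenCV 4.12 (cv2) and the standard library are available. Lean on these libraries where they do the work, as an engineer would, in place of code of your own. Each camera call takes 0.05 s, during which the arm holds its last target. There are 200 camera calls.

## Working session

There is one attempt and no reset: what is moved stays moved. The work goes in short steps, each a Python script; the robot and the scene stay as the last script left them, time stands still between calls to the robot, and variables do not carry over. Pictures are saved under pics/ and viewed, about 8 in all and at most 12, crops included, and the job is handed in when it is done.

```bash
mkdir -p pics; cat > h.py <<'E'
import numpy as np, cv2
from workcell import *
def shot(n,f):
    im,d=grab_frame(n); np.savez('pics/'+f+'.npz',im=im,d=d); cv2.imwrite('pics/'+f+'.png',im[:,:,::-1]); return im,d
def cloud(n,d):
    c=camera_info(n); v,u=np.mgrid[:d.shape[0],:d.shape[1]]
    p=np.stack([(u-c['cx'])/c['fx']*d,-(v-c['cy'])/c['fy']*d,-d,np.ones_like(d)],-1)
    w=(p@np.array(c['cam_to_world']).T)[...,:3]; w[d==0]=np.nan; return w
E
python3 - <<'E'
from h import *
print(get_obs()); print({n:camera_info(n) for n in('scene','top')})
a,_=shot('scene','s1'); b,_=shot('top','t1')
E
```

```text
{'t': 0.0, 'joint_positions': array([-1.33661813,  0.43523573,  0.02498975,  1.57412373, -0.01160037,
        1.13395941, -0.07512166]), 'joint_velocities': array([-3.38822152e-04,  1.04566745e-05,  2.97147296e-04, -2.14437616e-03,
       -6.95580762e-04,  1.01877925e-03, -9.21406933e-04]), 'effort': array([ 1.61226322e-03, -6.70471358e+01,  1.02626134e+00, -3.16192424e+01,
        1.57736783e-02,  1.28196817e-02,  6.15440422e-05]), 'position': array([0.2064288 , 0.58940274, 0.23850792]), 'tcp_rot': array([-0.40946518,  0.57717002,  0.40873435,  0.57632392]), 'force': array([ 0.63883331, -0.52998172, -0.16934587]), 'moment': array([0.0431957 , 0.01247756, 0.00018973]), 'opening': 1.0017137312680209}
{'scene': {'fx': 430.03755989318, 'fy': 430.03755989318, 'cx': 255.07850066868392, 'cy': 193.77823674700412, 'cam_to_world': array([[ 0.75991314,  0.47526639, -0.44345674,  0.15593835],
       [-0.65001004,  0.56017123, -0.51351256, -0.6918404 ],
       [ 0.00435645,  0.67847627,  0.7346094 ,  0.7519601 ],
       [ 0.        ,  0.        ,  0.        ,  1.        ]])}, 'top': {'fx': 372.6050961950519, 'fy': 372.6050961950519, 'cx': 262.4251088820346, 'cy': 191.18296134010757, 'cam_to_world': array([[ 0.01377799,  0.99608699, -0.08729762,  0.47873598],
       [-0.99986897,  0.01298294, -0.00966857, -0.22755256],
       [-0.00849736,  0.08741939,  0.99613535,  1.04818622],
       [ 0.        ,  0.        ,  0.        ,  1.        ]])}}
```

View pics/s1.png

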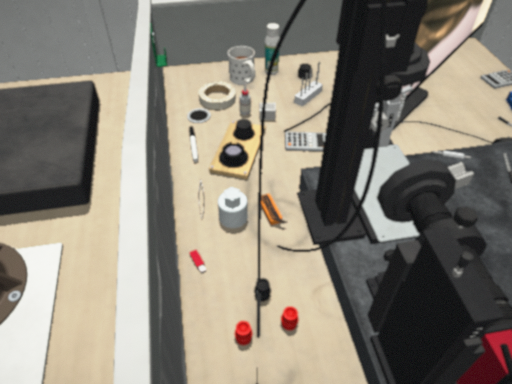

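View pics/t1.png

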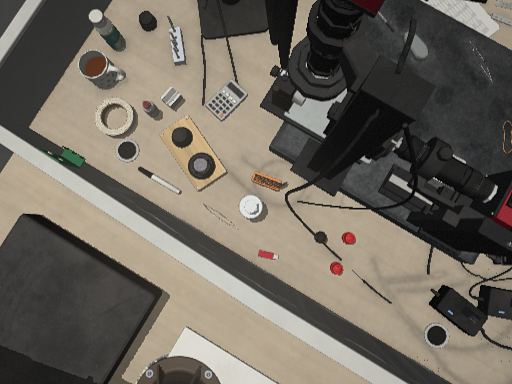

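Top: candidates are the black eyepiece at (320,238), two red look-alikes at (348,239) and (336,269), and a black cylinder at (148,20) far off. The cover is at (251,207), the foot at (201,165) and the spare lens at (182,137). Next I'll measure them and check an enlarged crop.

```bash
python3 - <<'E'
from h import *
for n,f,pts in(('top','t1',dict(eye=(320,238),red=(348,239),blk=(148,20),cover=(251,207),foot=(201,165),lens=(182,137),wall=(150,200),wall2=(250,283),rail=(230,250),desk=(215,240),hex=(268,181),scope=(300,195),arm=(370,110),cable=(290,200),cable2=(340,258))),
 ('scene','s1',dict(eye=(263,290),cover=(233,200),foot=(233,153),wall=(140,200),rail=(165,300),scope=(345,180)))):
    z=np.load(f'pics/{f}.npz'); w=cloud(n,z['d'])
    for k,(u,v) in pts.items(): print(n,k,np.round(w[v,u],3))
    im=z['im']
    # local height maxima
    if n=='top':
        W=w
        def fit(u0,v0,r,lo,hi,name):
            s=W[v0-r:v0+r,u0-r:u0+r]; m=(s[...,2]>lo)&(s[...,2]<hi)
            q=s[m]; 
            (x,y),rad=cv2.minEnclosingCircle(q[:,:2].astype(np.float32)*1000)
            print(name,m.sum(),'mean',q.mean(0).round(4),'enc',round(x,1),round(y,1),round(rad,1),'zmed',np.median(q[:,2]).round(4))
        fit(320,238,14,.030,.06,'eyetop'); fit(251,207,20,.07,.1,'grip'); fit(251,207,24,.05,.066,'covertop'); fit(201,165,16,.034,.06,'collar');fit(201,165,20,.02,.06,'foot'); fit(182,137,14,.04,.07,'lens')
a=np.load('pics/t1.npz')['im']; 
c1=cv2.resize(a[222:282,285:365],None,fx=5,fy=5,interpolation=cv2.INTER_CUBIC); c2=cv2.resize(a[110:230,150:290],None,fx=5,fy=5,interpolation=cv2.INTER_CUBIC)[:,:]
c2=cv2.resize(c2,(400,343)); c1=c1[:300]
o=np.zeros((343,800,3),np.uint8); o[:300,:400]=c1; o[:,400:]=c2
cv2.imwrite('pics/crop1.png',o[:,:,::-1])
E
```

```text
top eye [ 0.443 -0.374  0.04 ]
top red [ 0.441 -0.449  0.041]
top blk [1.055 0.116 0.032]
top cover [ 0.522 -0.189  0.079]
top foot [ 0.637 -0.048  0.037]
top lens [0.712 0.004 0.048]
top wall [0.541 0.099 0.003]
top wall2 [ 0.36  -0.198  0.286]
top rail [ 0.401 -0.125 -0.049]
top desk [ 0.432 -0.087  0.   ]
top hex [ 0.598 -0.233  0.018]
top scope [ 0.561 -0.323  0.   ]
top arm [ 0.615 -0.349  0.616]
top cable [ 0.547 -0.295  0.002]
top cable2 [ 0.388 -0.434  0.006]
eyetop 104 mean [ 0.4469 -0.3726  0.042 ] enc 452.4 -368.5 24.2 zmed 0.0407
grip 149 mean [ 0.5241 -0.1864  0.0791] enc 524.5 -186.3 19.0 zmed 0.0792
covertop 311 mean [ 0.5235 -0.1871  0.0567] enc 524.4 -186.4 32.4 zmed 0.0568
collar 326 mean [ 0.6381 -0.0456  0.041 ] enc 637.6 -45.6 28.3 zmed 0.0406
foot 517 mean [ 0.6373 -0.0468  0.0353] enc 650.7 -34.0 63.6 zmed 0.0377
lens 200 mean [0.7172 0.0101 0.0495] enc 718.0 10.4 21.8 zmed 0.0504
scene eye [ 0.439 -0.388  0.037]
scene cover [ 0.517 -0.202  0.075]
scene foot [ 0.635 -0.053  0.038]
scene wall [ 0.282 -0.326  0.35 ]
scene rail [ 0.252 -0.397  0.231]
scene scope [ 0.617 -0.397  0.22 ]
```

View pics/crop1.png

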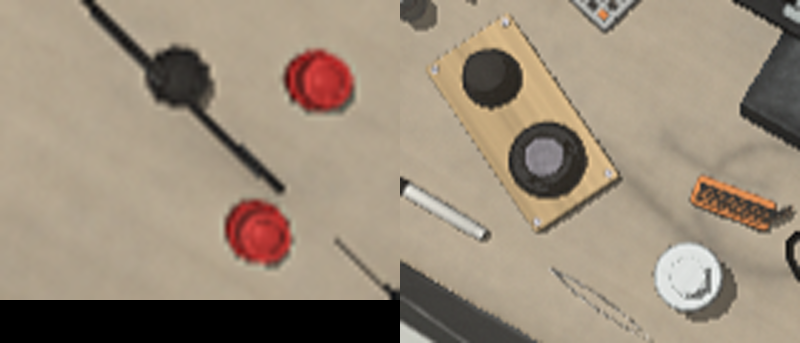

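The crop confirms it: the black stepped barrel at (320,238) is the eyepiece, z-top 40 mm, with a thin cable lying or hanging across it. The red ones aren't meant. Next I'll map the obstacle heights and the cable.

```bash
python3 - <<'E'
from h import *
T=np.load('pics/t1.npz');S=np.load('pics/s1.npz')
wt=cloud('top',T['d']);ws=cloud('scene',S['d'])
P=np.concatenate([wt.reshape(-1,3),ws.reshape(-1,3)]);P=P[~np.isnan(P[:,0])]
xs=np.arange(.1,.95,.05);ys=np.arange(.3,-.66,-.05)
print('x\\y  '+' '.join(f'{y:5.2f}' for y in ys))
for x in xs[::-1]:
    print(f'{x:.2f} '+' '.join((lambda m:f'{P[m,2].max()*100:5.0f}' if m.any() else '   . ')((abs(P[:,0]-x)<.025)&(abs(P[:,1]-y)<.025)) for y in ys))
print('cable top');
for (u,v) in [(285,195),(300,215),(310,227),(330,250),(338,258),(342,261)]:
    s=wt[v-2:v+3,u-2:u+3].reshape(-1,3); print(u,v,s[np.nanargmax(s[:,2])].round(3), T['im'][v,u])
print('cable scene')
for (u,v) in [(290,20),(270,80),(262,130),(260,200),(260,260),(259,310),(259,330)]:
    s=ws[v-2:v+3,u-3:u+4].reshape(-1,3); print(u,v,s[np.nanargmax(s[:,2])].round(3))
for n in ('eye',): 
    s=wt[224:252,306:334]; i=T['im'][224:252,306:334]
    for v in range(4,24): print(' '.join('%3.0f'%(s[v,u,2]*1000) for u in range(2,26)))
E
```

```text
x\y   0.30  0.25  0.20  0.15  0.10  0.05  0.00 -0.05 -0.10 -0.15 -0.20 -0.25 -0.30 -0.35 -0.40 -0.45 -0.50 -0.55 -0.60 -0.65
0.90     9     9     9     8     0     0     1     1     1     2     0    42    11    27     9    12    13     9    11    11
0.85     1     9     9     0     1     4     4     1     2     2     1    44    44    37    12    12     9     9     9     9
0.80     1     3     3     3    10     4     2     2     2     2    11    37    58    53    38    12     9     9     9     9
0.75     1     3     3     3     1     5     5     2     1     1     0    38    66    66    53    .     27    26     9     9
0.70     1     1     3     1     2     5     6     2     2     1     1     9    65    68    67    28    29    27    23     9
0.65    25    26    19     2     2     2     5     5     3     1     2     9    53    66    67    53    29    27    30    25
0.60    26    27    27    27     2     2     4     5     2     1     2     2    11    66    66    50    22    27    30    26
0.55     0    27    28    29    29    23     2     2     1     8     8    41    55    57    59    55
[... 2867 characters left out ...]
  42  -1   3  -0   2  -1  -0
 -2  -2  -2   1   0  -3   1  -5  19  21  39  41  40  41  43  39  41   2   0   2   0  -1   1  -3
  4  -2   1  -4  -1   1   1  -2   3  18  24  22  38  41  39  41  -1   1   3  -3   2   0   3   0
 -2   1  -1   4  -0  -1  -2  -1  -1   0   1  18  19  21  25  27  24   0  -2   1   2  -2   0  -2
 -1  -3  -1   1  -2  -1   0   1   0  -1  -2   2   3   1  -2  27  24  25   0   3 nan   2  -1  -2
  3   1   1  -0   1  -2   0   1  -2   0  -1   1   3   3  -4   0  25  23  24   2  -2   4   4  -0
 -3   2   0  -4  -2  -1  -3   2  -1   3  -2  -3   2  -0   1  -0  -4  19  18  23   1  -1   1  -1
 -1  -1   1  -0   1  -2  -1  -2   3   2  -1  -0   0   0   1   0  -1  -1  20  16  15   1  -1   1
```

```bash
python3 - <<'E'
from h import *
from scipy.spatial.transform import Rotation as R
T=np.load('pics/t1.npz');S=np.load('pics/s1.npz')
wt=cloud('top',T['d']);ws=cloud('scene',S['d'])
P=np.concatenate([wt.reshape(-1,3),ws.reshape(-1,3)]);P=P[~np.isnan(P[:,0])]
for nm,c in (('eye',(.445,-.373)),('cover',(.524,-.187)),('foot',(.638,-.046))):
    r=np.hypot(*(P[:,:2]-c).T); 
    print(nm,[(f'r<{a}',[int(((r<a)&(r>=a-.03)&(P[:,2]>z)&(P[:,2]<=z+.1)).sum()) for z in (.1,.2,.3,.4,.5,.6)]) for a in (.06,.09,.12,.15,.18,.21)])
# eyepiece top points
m=(np.hypot(P[:,0]-.445,P[:,1]+.373)<.025)
for nm,w in(('top',wt),('scene',ws)):
    q=w.reshape(-1,3); q=q[(np.hypot(q[:,0]-.443,q[:,1]+.375)<.03)]; t=q[(q[:,2]>.034)&(q[:,2]<.046)]; b=q[(q[:,2]>.012)&(q[:,2]<.028)]
    print(nm,len(t),np.median(t,0).round(4),(t.min(0)+t.max(0)).round(4)/2,len(b),b.min(0).round(3),b.max(0).round(3))
# board axis: foot-> lens; wooden colour rect
hsv=cv2.cvtColor(T['im'],cv2.COLOR_RGB2HSV)
q=wt[100:200,150:240].reshape(-1,3); q=q[(q[:,2]>.011)&(q[:,2]<.021)&(q[:,0]<.8)&(q[:,0]>.52)]
rr=cv2.minAreaRect((q[:,:2]*1000).astype(np.float32)); print('board',len(q),rr)
# grip yaw
q=wt[185:230,230:275].reshape(-1,3); q=q[(q[:,2]>.073)&(q[:,2]<.086)]
for nm,w in(('top',wt),('scene',ws)):
    q=w.reshape(-1,3); q=q[(np.hypot(q[:,0]-.524,q[:,1]+.187)<.03)&(q[:,2]>.074)&(q[:,2]<.085)]
    if len(q)<20: continue
    c=q[:,:2].mean(0); e=q[:,:2]-c; A=np.deg2rad(np.arange(0,60,1))
    W=[np.mean([np.ptp(np.percentile(e@[np.cos(a+k),np.sin(a+k)],[1,99])) for k in (0,np.pi/3,2*np.pi/3)]) for a in A]
    print('grip',nm,len(q),c.round(4),'min width ang',np.argmin(W),'max',np.argmax(W),np.min(W),np.max(W))
for p,yaws in (((.445,-.372,.15),0),((.445,-.372,.02),0),((.524,-.187,.2),0),((.638,-.046,.2),0),((.638,-.046,.06),0)):
  out=[]
  for yaw in np.arange(-180,180,30):
    a=np.deg2rad(yaw); z=np.array([np.cos(a),np.sin(a),0]); x=np.array([0,0,-1.]); y=np.cross(z,x)
    j=solve_ik(p,R.from_matrix(np.stack([x,y,z],1)).as_quat()); out.append((yaw,None if j is None else np.round(j,2).tolist()))
  print(p); [print('  ',o) for o in out]
print(R.from_quat(get_obs()['tcp_rot']).as_matrix().round(2))
E
```

```text
eye [('r<0.06', [0, 0, 0, 0, 0, 0]), ('r<0.09', [134, 0, 0, 0, 0, 0]), ('r<0.12', [350, 50, 0, 8, 1, 0]), ('r<0.15', [654, 456, 668, 1439, 1200, 157]), ('r<0.18', [2898, 3344, 4700, 2990, 1893, 1916]), ('r<0.21', [1931, 2401, 4878, 1934, 1086, 1661])]
cover [('r<0.06', [0, 0, 0, 0, 0, 0]), ('r<0.09', [0, 152, 216, 10, 0, 0]), ('r<0.12', [171, 60, 26, 373, 0, 0]), ('r<0.15', [800, 977, 827, 55, 240, 0]), ('r<0.18', [1134, 879, 2527, 506, 487, 246]), ('r<0.21', [1551, 1397, 2751, 1684, 1389, 2117])]
foot [('r<0.06', [0, 0, 0, 0, 0, 0]), ('r<0.09', [0, 0, 0, 0, 0, 0]), ('r<0.12', [0, 0, 0, 0, 0, 0]), ('r<0.15', [0, 0, 0, 0, 0, 0]), ('r<0.18', [566, 1159, 303, 0, 0, 0]), ('r<0.21', [380, 1364, 951, 0, 0, 0])]
top 88 [ 0.4457 -0.3767  0.04  ] [ 0.4444  -0.37365  0.0402 ] 40 [ 0.421 -0.395  0.018] [ 0.461 -0.361  0.027]
scene 164 [ 0.4469 -0.3784  0.0396] [ 0.44695 -0.37485  0.03905] 136 [ 0.42  -0.397  0.013] [ 0.462 -0.365  0.028]
board 1929 ((681.5208129882812, -6.296806335449219), (235.0680694580078, 221.88775634765625), 0.44826239347457886)
grip top 148 [ 0.5242 -0.1864] min width ang
[... 3498 characters left out ...]
p.int64(-120), [-0.65, 0.95, 1.14, 1.77, -0.97, 1.11, -1.27])
   (np.int64(-90), [-0.51, 0.78, 0.82, 1.76, -0.7, 0.92, -0.97])
   (np.int64(-60), [-0.51, 0.78, 0.81, 1.76, -0.69, 0.92, -0.45])
   (np.int64(-30), [-0.46, 0.75, 0.72, 1.75, -0.62, 0.88, 0.01])
   (np.int64(0), [-0.37, 0.7, 0.55, 1.74, -0.47, 0.84, 0.4])
   (np.int64(30), [-0.3, 0.67, 0.44, 1.74, -0.37, 0.81, 0.84])
   (np.int64(60), [-0.24, 0.66, 0.35, 1.73, -0.29, 0.8, 1.29])
   (np.int64(90), [-0.19, 0.65, 0.26, 1.73, -0.22, 0.79, 1.76])
   (np.int64(120), [-0.11, 0.64, 0.16, 1.72, -0.13, 0.79, 2.2])
   (np.int64(150), [-0.01, 0.64, -0.01, 1.71, 0.01, 0.79, 2.6])
[[-0.   -0.94  0.33]
 [-0.    0.33  0.94]
 [-1.   -0.   -0.  ]]
```

```bash
cat >> h.py <<'E'
from scipy.spatial.transform import Rotation as R
def quat(yaw):
    a=np.deg2rad(yaw); z=np.array([np.cos(a),np.sin(a),0]); x=np.array([0,0,-1.])
    return R.from_matrix(np.stack([x,np.cross(z,x),z],1)).as_quat()
def yawof():
    z=R.from_quat(get_obs()['tcp_rot']).as_matrix()[:,2]; return np.rad2deg(np.arctan2(z[1],z[0]))
def st(s=''):
    o=get_obs(); print(s,'t%.1f'%o['t'],'p',o['position'].round(4),'q',o['joint_positions'].round(2),'F',o['force'].round(1),'M',o['moment'].round(2),'op%.3f'%o['opening'],'yaw%.1f'%yawof())
E
python3 - <<'E'
from h import *
o=get_obs()['position']
move_linear([o[0],o[1],.44],speed=.25); st()
k=.47/np.hypot(o[0],o[1]); move_linear([o[0]*k,o[1]*k,.44],speed=.25); st()
j=get_obs()['joint_positions'].copy(); ang=np.arctan2(-.3765,.4455); cur=np.arctan2(o[1],o[0])
j[0]+=cur-ang; set_joints(j); st('swept')
j=solve_ik([.4455,-.3765,.12],quat(-40)); print(j)
E
```

```text
t1.1 p [0.2063 0.5891 0.4384] q [-1.35  0.36  0.05  1.21 -0.02  1.58 -0.07] F [0.1 0.2 0.1] M [-0.03  0.06 -0.04] op0.998 yaw70.7
 t1.8 p [0.1556 0.4442 0.4395] q [-1.36  0.07  0.02  1.57 -0.    1.5  -0.11] F [-0.6  0.   0.7] M [ 0.06 -0.02  0.01] op1.002 yaw70.7
swept t4.5 p [ 0.3601 -0.3031  0.4394] q [ 0.57  0.07  0.01  1.57 -0.    1.5  -0.11] F [-0.4  0.2 -0.2] M [-0.02 -0.01 -0.  ] op0.998 yaw-40.1
[ 0.59369254  0.49052831  0.02289686  1.81386486 -0.01451914  0.83736083
 -0.07452156]
```

```bash
python3 - <<'E'
from h import *
q=quat(-40)
move_linear([.4455,-.3765,.41],speed=.2,attitude=q); st()
move_linear([.4455,-.3765,.10],speed=.25); st()
shot('scene','s2'); shot('top','t2')
a=cv2.imread('pics/s2.png')[200:360,170:350]; cv2.imwrite('pics/c2.png',cv2.resize(a,None,fx=3,fy=3,interpolation=cv2.INTER_CUBIC))
E
```

```text
t5.3 p [ 0.4452 -0.376   0.4102] q [ 0.58  0.28  0.04  1.39 -0.01  1.48 -0.08] F [-0.4 -0.1 -0.8] M [ 0.03 -0.03  0.04] op0.997 yaw-40.0
 t6.7 p [ 0.4462 -0.377   0.1014] q [ 0.6   0.51  0.01  1.83 -0.01  0.8  -0.08] F [-0.2  0.3 -0.5] M [-0.04  0.02  0.03] op1.002 yaw-40.0
```

View pics/c2.png

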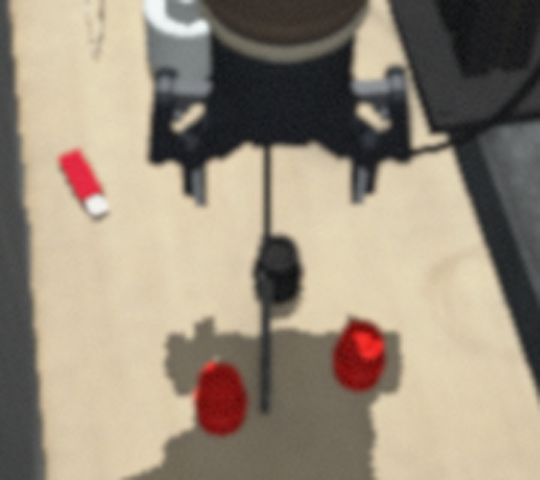

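The gripper is centred over the eyepiece, and the two reds are clear of the finger paths. I'll descend with a guard and grab twice, 70° apart, so it's centred in both directions.

```bash
python3 - <<'E'
from h import *
print(move_linear([.4455,-.3765,.026],speed=.08,guard=6)); st('down')
grab(); st('g1')
p=get_obs()['position']
open_gripper(); st('o')
j=get_obs()['joint_positions'].copy(); j[6]+=np.deg2rad(80); set_joints(j); st('rot')
grab(); st('g2')
print(move_linear([.4455,-.3765,.10],speed=.1)); st('up')
shot('scene','s3'); shot('top','t3')
a=cv2.imread('pics/s3.png')[200:330,180:340]; cv2.imwrite('pics/c3.png',cv2.resize(a,None,fx=3,fy=3,interpolation=cv2.INTER_CUBIC))
E
```

```text
False
down t7.8 p [ 0.4458 -0.3768  0.0265] q [ 0.61  0.62  0.01  1.88 -0.01  0.64 -0.08] F [ 0.5 -0.3  0.7] M [ 0.04  0.01 -0.01] op0.997 yaw-40.0
g1 t8.4 p [ 0.4458 -0.3767  0.0266] q [ 0.61  0.62  0.01  1.88 -0.01  0.64 -0.08] F [-0.6  0.2  5.2] M [ 0.09  0.18 -0.02] op0.325 yaw-40.0
o t9.0 p [ 0.4455 -0.3765  0.0259] q [ 0.61  0.62  0.01  1.88 -0.01  0.64 -0.08] F [ 0.2  0.2 -0.2] M [ 0.07  0.04 -0.  ] op1.001 yaw-40.0
rot t10.3 p [ 0.4455 -0.3765  0.026 ] q [ 0.61  0.62  0.01  1.88 -0.01  0.64  1.31] F [-0.5  0.2  0.8] M [-0.02  0.06 -0.03] op1.001 yaw39.9
g2 t10.9 p [ 0.4458 -0.3763  0.0264] q [ 0.61  0.62  0.01  1.88 -0.01  0.64  1.31] F [-0.6  1.2  5. ] M [ 0.33  0.16 -0.04] op0.318 yaw40.0
False
up t11.8 p [ 0.4452 -0.3762  0.0995] q [ 0.6   0.52  0.01  1.83 -0.01  0.8   1.31] F [-0.5 -0.1 -0.5] M [-0.02  0.    0.01] op0.318 yaw40.0
```

View pics/c3.png

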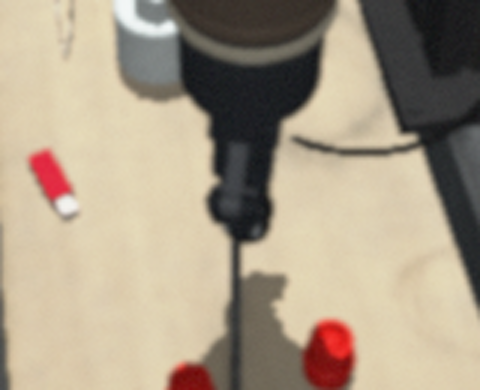

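The eyepiece is held straight. Now carry it above the wall to the foot.

```bash
python3 - <<'E'
from h import *
F=np.array([.6378,-.0458])
move_linear([.4452,-.3762,.43],speed=.3)
move_linear([.36,-.304,.43],speed=.2); st()
j=get_obs()['joint_positions'].copy(); j[0]+=np.arctan2(-.304,.36)-np.arctan2(F[1],F[0]); set_joints(j); st('swept')
y=yawof(); move_linear([*F,.43],speed=.25)
move_linear([*F,.10],speed=.25); st('above')
shot('scene','s4'); shot('top','t4')
a=cv2.imread('pics/s4.png')[90:210,170:310]; b=cv2.imread('pics/t4.png')[110:210,140:260]
o=np.hstack([cv2.resize(a,(420,360),interpolation=cv2.INTER_CUBIC),cv2.resize(b,(380,360),interpolation=cv2.INTER_CUBIC)]); cv2.imwrite('pics/c4.png',o)
E
```

```text
t13.8 p [ 0.3604 -0.3044  0.4297] q [ 0.57  0.08  0.02  1.59 -0.    1.48  1.29] F [-0.3  0.4 -1. ] M [-0.03 -0.06  0.03] op0.319 yaw40.0
swept t14.9 p [ 0.4707 -0.0354  0.4295] q [-0.05  0.08  0.02  1.59 -0.    1.48  1.29] F [-1.2  0.  -1. ] M [-0.03 -0.02  0.  ] op0.316 yaw75.9
above t17.2 p [ 0.6386 -0.0458  0.1015] q [-0.02  0.59  0.02  1.68 -0.01  0.87  1.33] F [-0.8 -0.4 -0.8] M [ 0.02 -0.04 -0.02] op0.323 yaw76.1
```

View pics/c4.png

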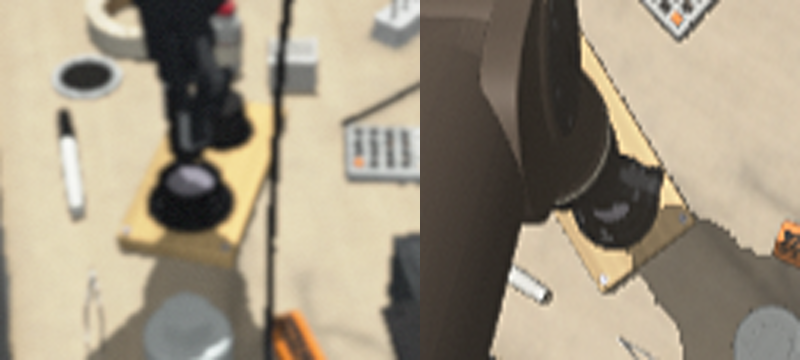

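Eyepiece hangs above the recess, roughly aligned. Next I'll cross-check the foot centre with the pale recess disc in both views, then lower it.

```bash
python3 - <<'E'
from h import *
C=[]
for n,f in(('top','t1'),('scene','s1')):
    z=np.load(f'pics/{f}.npz'); w=cloud(n,z['d']); g=z['im'].mean(2)
    m=(np.hypot(w[...,0]-.638,w[...,1]+.046)<.024)&(g>75); v,u=np.nonzero(m)
    c=camera_info(n); M=np.array(c['cam_to_world']); d=M[:3,:3]@[(u.mean()-c['cx'])/c['fx'],-(v.mean()-c['cy'])/c['fy'],-1]
    p=M[:3,3]+d*(.038-M[2,3])/d[2]; print(n,m.sum(),np.ptp(u),np.ptp(v),p.round(4),w[m].mean(0).round(4)); C.append(p)
# collar outline from thread ring, scene
w=cloud('scene',np.load('pics/s1.npz')['d']); q=w[(np.hypot(w[...,0]-.638,w[...,1]+.046)<.034)&(w[...,2]>.036)&(w[...,2]<.052)]
print('scene collar',cv2.minEnclosingCircle((q[:,:2]*1000).astype(np.float32)),q.mean(0))
F=np.array([.6378,-.0458])
move_linear([*F,.078],speed=.1)
print('contact',move_linear([*F,.0605],speed=.02,guard=4)); st('down')
E
```

```text
top 152 12 13 [ 0.6391 -0.0454  0.038 ] [ 0.6389 -0.0455  0.0388]
scene 145 16 13 [ 0.6421 -0.043   0.038 ] [ 0.6407 -0.0448  0.0401]
scene collar ((640.5020141601562, -47.543453216552734), 29.7862491607666) [ 0.64019892 -0.04701529  0.04162737]
contact True
down t18.4 p [ 0.6377 -0.0458  0.0643] q [-0.02  0.64  0.02  1.71 -0.01  0.8   1.33] F [-1.3  0.2  6.5] M [0.02 0.22 0.01] op0.317 yaw76.1
```

Contact came at z=0.0643, which is the recess floor (0.0262+0.038). Release, back off and look.

```bash
python3 - <<'E'
from h import *
open_gripper(); st('open')
p=get_obs()['position']; move_linear([p[0],p[1],.16],speed=.15)
move_linear([.55,-.16,.23],speed=.25,attitude=quat(24)); st('aside')
w0=cloud
im,d=shot('top','t5'); im2,d2=shot('scene','s5')
for n,dd in(('top',d),('scene',d2)):
    w=cloud(n,dd); q=w[(np.hypot(w[...,0]-.638,w[...,1]+.046)<.035)&(w[...,2]>.070)&(w[...,2]<.086)]
    if len(q)>5: print(n,len(q),np.median(q,0).round(4),((q.min(0)+q.max(0))/2).round(4))
    q=w[(np.hypot(w[...,0]-.524,w[...,1]+.187)<.03)&(w[...,2]>.074)&(w[...,2]<.085)]; print('grip',len(q),q.mean(0) if len(q) else '')
a=cv2.imread('pics/s5.png')[90:250,150:330]; b=cv2.imread('pics/t5.png')[100:230,140:290]
o=np.hstack([cv2.resize(a,(405,360),interpolation=cv2.INTER_CUBIC),cv2.resize(b,(390,338+22),interpolation=cv2.INTER_CUBIC)]); cv2.imwrite('pics/c5.png',o)
E
```

```text
open t19.0 p [ 0.6371 -0.0458  0.0635] q [-0.02  0.64  0.02  1.71 -0.01  0.8   1.33] F [0.6 0.  0.2] M [-0.01 -0.04 -0.05] op0.994 yaw76.1
aside t20.8 p [ 0.5501 -0.1591  0.2293] q [-0.01  0.36  0.27  1.73 -0.11  1.06  0.72] F [ 0.4 -0.  -0.2] M [0.03 0.03 0.06] op1.001 yaw24.1
grip 105 [ 0.52480602 -0.19072398  0.07898315]
scene 82 [ 0.6376 -0.0486  0.0776] [ 0.6382 -0.048   0.0753]
grip 180 [ 0.52567219 -0.18970151  0.07862996]
```

View pics/c5.png

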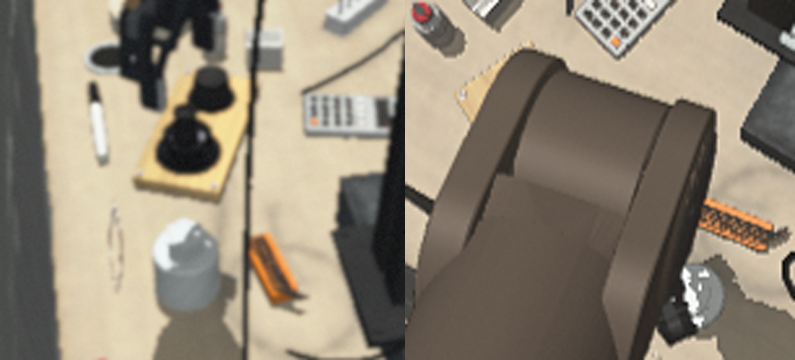

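The eyepiece stands upright in the recess: its top is at z≈0.078 as it must be, within about 2 mm of centre. Now the cover.

```bash
python3 - <<'E'
from h import *
c=[.5242,-.187]
move_linear([*c,.13],speed=.2,attitude=quat(-36)); st('above')
print(move_linear([*c,.069],speed=.08,guard=6)); st('down')
grab(); st('g1'); 
open_gripper()
j=get_obs()['joint_positions'].copy(); j[6]+=np.deg2rad(60); set_joints(j)
grab(); st('g2')
E
```

```text
above t22.1 p [ 0.5246 -0.1869  0.1303] q [-0.11  0.47  0.49  1.9  -0.29  0.84 -0.09] F [-0.2 -0.3 -0. ] M [-0.05  0.    0.01] op1.000 yaw-35.9
False
down t23.0 p [ 0.5245 -0.1872  0.0693] q [-0.07  0.55  0.44  1.95 -0.35  0.72 -0.04] F [0.3 0.3 0.4] M [ 0.01 -0.03 -0.01] op1.001 yaw-36.0
g1 t23.6 p [ 0.5245 -0.1871  0.0694] q [-0.07  0.55  0.44  1.95 -0.35  0.72 -0.04] F [-0.5  1.3  5.5] M [ 0.15  0.25 -0.04] op0.384 yaw-36.0
g2 t25.6 p [ 0.5243 -0.1871  0.0691] q [-0.07  0.56  0.44  1.95 -0.35  0.72  1.01] F [0.8 0.4 3.5] M [-0.01  0.16  0.01] op0.381 yaw24.0
```

Held on the flats both ways (opening 0.38, about 33 mm). Rim height = TCP z − 0.0692. Carry it over the foot and lower with a light guard.

```bash
python3 - <<'E'
from h import *
F=[.6388,-.0455]
move_linear([.5243,-.1871,.19],speed=.15); move_linear([*F,.19],speed=.2,attitude=quat(24)); st('over')
im,d=shot('scene','s6')
w=cloud('scene',d); q=w[(np.hypot(w[...,0]-F[0],w[...,1]-F[1])<.06)&(w[...,2]>.11)&(w[...,2]<.18)]; print('cover pts',len(q),q.min(0).round(3),q.max(0).round(3))
move_linear([*F,.122],speed=.12); st('pre')
print('contact',move_linear([*F,.0965],speed=.015,guard=4)); st('down'); print('rim above seat mm',(get_obs()['position'][2]-.0692-.028)*1000)
cv2.imwrite('pics/c6.png',cv2.resize(cv2.imread('pics/s6.png')[60:210,150:330],None,fx=3,fy=3,interpolation=cv2.INTER_CUBIC))
E
```

```text
over t27.7 p [ 0.638  -0.0472  0.19  ] q [-0.34  0.53  0.5   1.62 -0.28  1.06  0.66] F [ 0.1 -0.7 -0.3] M [-0.04  0.02  0.02] op0.382 yaw23.9
cover pts 712 [ 0.605 -0.083  0.12 ] [ 0.668 -0.02   0.18 ]
pre t28.4 p [ 0.6391 -0.0458  0.1226] q [-0.32  0.6   0.47  1.69 -0.32  0.93  0.69] F [-0.3 -0.2 -1.1] M [-0.05 -0.04  0.01] op0.382 yaw24.0
contact True
down t29.4 p [ 0.6388 -0.0456  0.1095] q [-0.31  0.61  0.46  1.7  -0.33  0.9   0.7 ] F [-0.6  0.   6.7] M [-0.05  0.36 -0.12] op0.384 yaw24.0
rim above seat mm 12.343749076039005
```

View pics/c6.png

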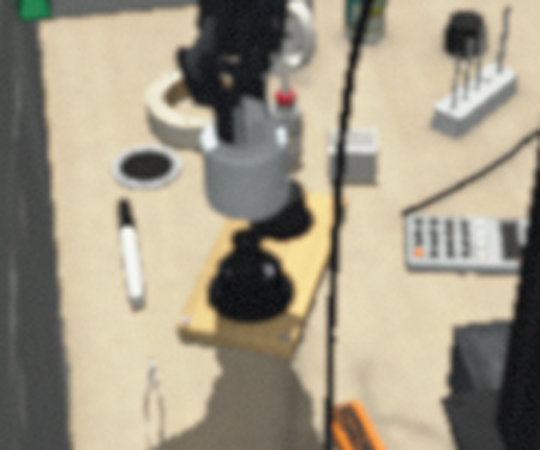

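It stands 12–13 mm high: a crossed start. Turn anticlockwise in small steps under a light push until it drops.

```bash
cat >> h.py <<'E'
def rot(deg):
    j=get_obs()['joint_positions'].copy(); j[6]+=np.deg2rad(deg); set_joints(j)
def line(s=''):
    o=get_obs(); print(s,'t%.1f yaw%.1f rim %.2f xy %s F%s Mz%.2f'%(o['t'],yawof(),(o['position'][2]-.0972)*1e3,o['position'][:2].round(4),o['force'].round(1),o['moment'][2]))
    return o
E
python3 - <<'E'
from h import *
F=[.6388,-.0455]
for k in range(14):
    rot(7); line('r')
    if get_obs()['moment'][2].__abs__()>.45: print('bind'); break
    if get_obs()['force'][2]<4:
        hit=move_linear([*F,.0985],speed=.015,guard=4); o=line('  push %s'%hit)
    if o['position'][2]<.104: print('dropped'); break
E
```

```text
r t29.6 yaw30.8 rim 12.55 xy [ 0.6388 -0.0459] F[-1.4 -0.   4.1] Mz0.02Traceback (most recent call last):
  File "<stdin>", line 8, in <module>
NameError: name 'o' is not defined
```

```bash
python3 - <<'E'
from h import *
F=[.6388,-.0455]
for k in range(14):
    rot(7); o=line('r')
    if abs(o['moment'][2])>.45: print('bind'); break
    if o['force'][2]<4:
        hit=move_linear([*F,.0985],speed=.015,guard=4); o=line('  push %s'%hit)
    if o['position'][2]<.104: print('dropped'); break
E
```

```text
r t29.9 yaw37.5 rim 12.59 xy [ 0.6389 -0.0461] F[-1.6 -1.   3.2] Mz-0.02
  push True t30.1 yaw37.6 rim 12.32 xy [ 0.6388 -0.0462] F[-0.7 -0.3  7.1] Mz-0.02
r t30.4 yaw44.3 rim 12.49 xy [ 0.6391 -0.0464] F[-1.3 -0.4  4.9] Mz0.02
r t30.6 yaw50.9 rim 12.54 xy [ 0.6393 -0.0465] F[-1.4 -0.5  5. ] Mz-0.02
r t30.9 yaw57.6 rim 12.54 xy [ 0.6394 -0.0465] F[-1.7  0.4  4.6] Mz-0.05
r t31.1 yaw64.2 rim 12.53 xy [ 0.6394 -0.0467] F[-1.5 -0.5  3.9] Mz-0.01
  push True t31.4 yaw64.3 rim 12.28 xy [ 0.6394 -0.0468] F[-1.7  0.4  7.1] Mz-0.10
r t31.6 yaw71.1 rim 12.48 xy [ 0.6398 -0.0468] F[-1.1 -1.7  5.1] Mz-0.01
r t31.9 yaw77.8 rim 12.53 xy [ 0.64   -0.0469] F[-1.4 -0.3  3.8] Mz-0.03
  push True t32.1 yaw77.9 rim 12.24 xy [ 0.64   -0.0471] F[-1.2  0.3  6.6] Mz-0.06
r t32.4 yaw84.7 rim 12.39 xy [ 0.6402 -0.0471] F[-0.9  0.1  4.9] Mz-0.03
r t32.6 yaw91.4 rim 12.40 xy [ 0.6404 -0.0471] F[-0.3 -0.3  3.6] Mz-0.01
  push True t32.9 yaw91.5 rim 12.02 xy [ 0.6407 -0.0471] F[-0.9 -0.6  6.1] Mz-0.04
r t33.1 yaw98.2 rim 11.62 xy [ 0.6406 -0.0469] F[ 0.5 -0.1  0.1] Mz0.03
  push True t33.5 yaw98.4 rim 10.50 xy [ 0.6406 -0.0469] F[0.2 0.5 3.2] Mz0.03
r t33.7 yaw105.2 rim 10.08 xy [ 0.6403 -0.0467] F[ 0.1 -0.8 -1. ] Mz-0.01
  push True t34.2 yaw105.3 rim 3.39 xy [ 0.6399 -0.0467] F[0.6 0.6 4.1] Mz-0.05
dropped
```

Dropped into the thread: the rim is about 3.5–4 mm high. Now screw clockwise.

```bash
python3 - <<'E'
from h import *
tot=0; y0=yawof()
for k in range(30):
    s=6 if tot<78 else 3
    rot(-s); tot=y0-yawof(); o=line('r%.0f'%tot)
    if abs(o['moment'][2])>.3: print('stop torque'); break
    if tot>108: break
    if o['force'][2]<2.5:
        p=o['position']; hit=move_linear([p[0],p[1],p[2]-.0015],speed=.015,guard=4); o=line('  push %s'%hit)
E
```

```text
r6 t34.5 yaw99.4 rim 3.47 xy [ 0.64   -0.0469] F[ 1.3 -0.6  2.1] Mz0.00
  push False t34.7 yaw99.5 rim 2.86 xy [ 0.6405 -0.0469] F[-1.1 -0.3  9.5] Mz-0.06
r12 t35.0 yaw93.7 rim 2.94 xy [ 0.6403 -0.0471] F[-1.4 -1.7  5.3] Mz0.02
r17 t35.2 yaw88.0 rim 2.78 xy [ 0.64   -0.0471] F[-0.6 -0.6  5.1] Mz0.03
r23 t35.5 yaw82.3 rim 2.58 xy [ 0.6398 -0.047 ] F[-0.8 -0.6  3.2] Mz-0.03
r29 t35.7 yaw76.7 rim 2.42 xy [ 0.6396 -0.047 ] F[-0.3 -0.6  2.9] Mz-0.01
r34 t36.0 yaw71.0 rim 2.25 xy [ 0.6395 -0.0468] F[0.1 0.2 1.8] Mz-0.02
  push True t36.2 yaw71.0 rim 1.57 xy [ 0.6399 -0.047 ] F[-1.8  1.3  9. ] Mz-0.03
r40 t36.4 yaw65.2 rim 1.56 xy [ 0.6395 -0.047 ] F[-2.6 -0.6  4.9] Mz-0.14
r46 t36.7 yaw59.6 rim 1.38 xy [ 0.6392 -0.047 ] F[-1.7 -0.1  3.8] Mz-0.01
r51 t36.9 yaw53.9 rim 1.20 xy [ 0.639  -0.0468] F[-1.8 -0.3  2.9] Mz0.00
r57 t37.2 yaw48.3 rim 1.06 xy [ 0.639  -0.0466] F[-0.9 -0.6  1.8] Mz-0.00
  push True t37.4 yaw48.2 rim 0.41 xy [ 0.6392 -0.0468] F[-1.7  0.6 11.1] Mz-0.05
r63 t37.6 yaw42.5 rim 0.41 xy [ 0.6389 -0.0466] F[-2.5  0.2  5.7] Mz-0.02
r68 t37.9 yaw36.9 rim 0.29 xy [ 0.6388 -0.0463] F[-1.4 -0.1  3.7] Mz-0.05
r74 t38.1 yaw31.2 rim 0.18 xy [ 0.6388 -0.0462] F[-0.5  0.1  3. ] Mz-0.06
r80 t38.4 yaw25.6 rim 0.01 xy [ 0.6387 -0.0461] F[-1.4  0.2  1.4] Mz-0.04
  push True t38.6 yaw25.5 rim -0.55 xy [ 0.6388 -0.0463] F[-2.2  0.9 10.4] Mz0.02
r83 t38.8 yaw22.8 rim -0.33 xy [ 0.6388 -0.0463] F[-1.9  0.4  6.2] Mz-0.03
r85 t39.1 yaw20.0 rim -0.27 xy [ 0.6388 -0.0463] F[-2.1  0.5  6. ] Mz-0.02
r88 t39.3 yaw17.3 rim -0.27 xy [ 0.6387 -0.0461] F[-2.3  1.5  4.8] Mz-0.01
r91 t39.6 yaw14.5 rim -0.28 xy [ 0.6386 -0.046 ] F[-0.8 -0.   5.4] Mz0.05
r94 t39.8 yaw11.7 rim -0.29 xy [ 0.6385 -0.0457] F[-2.5 -0.1  6.2] Mz0.27
r96 t40.1 yaw9.0 rim -0.27 xy [ 0.6385 -0.0456] F[-1.9  0.7  5.4] Mz0.32
stop torque
```

The torque rises at 94–96° and the rim has been flat at its lowest since 83°, so it's home. Release, retreat and check.

```bash
python3 - <<'E'
from h import *
open_gripper(); st('open')
p=get_obs()['position']; move_linear([p[0],p[1],.19],speed=.12)
move_linear([.50,-.20,.30],speed=.25); st('aside')
for n,f in(('scene','s7'),('top','t7')):
    im,d=shot(n,f); w=cloud(n,d)
    for lo,hi in((.074,.093),(.098,.116)):
        q=w[(np.hypot(w[...,0]-.6388,w[...,1]+.0458)<.045)&(w[...,2]>lo)&(w[...,2]<hi)]
        if len(q)>5: print(n,lo,len(q),'zmed',np.median(q[:,2]).round(4),'mid',((q.min(0)+q.max(0))/2).round(4))
cv2.imwrite('pics/c7.png',cv2.resize(cv2.imread('pics/s7.png')[80:240,150:330],None,fx=3,fy=3,interpolation=cv2.INTER_CUBIC))
E
```

```text
open t40.7 p [ 0.6386 -0.0457  0.0969] q [-0.31  0.63  0.45  1.71 -0.34  0.87  0.44] F [ 0.2 -0.2 -0.1] M [-0.04 -0.01  0.03] op0.998 yaw8.7
aside t42.7 p [ 0.5007 -0.1983  0.299 ] q [-0.18  0.26  0.59  1.73 -0.16  1.19  0.6 ] F [0.1 0.3 0.5] M [0.01 0.   0.03] op1.005 yaw8.8
scene 0.074 300 zmed 0.0845 mid [ 0.6388 -0.0495  0.0835]
scene 0.098 154 zmed 0.1067 mid [ 0.6403 -0.0483  0.1042]
top 0.074 131 zmed 0.0853 mid [ 0.6418 -0.0388  0.0843]
top 0.098 110 zmed 0.1068 mid [ 0.6381 -0.0427  0.1067]
```

View pics/c7.png

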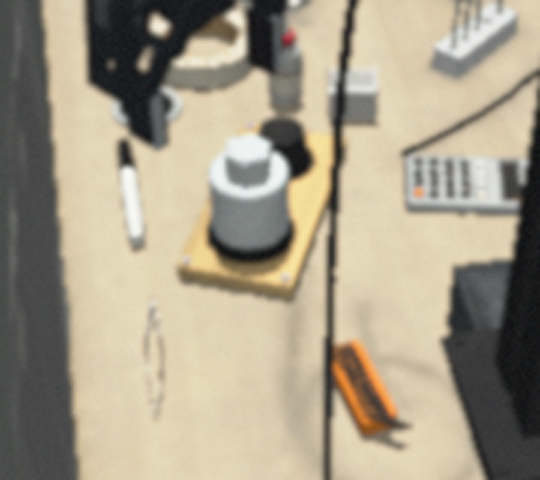

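The cover sits flush. The grip top reads 0.1067 m (0.107 expected) and the cup top 0.0845–0.085 m (0.085 expected). The robot is clear and the bystanders in view are where they were, so I'm handing in.

```bash
python3 -c "
from h import *
finish_job(); st()"
```

```text
the job is handed in; nothing more can be done
the job is handed in; nothing more can be done
```

The eyepiece is in the recess with the cover screwed home over it, and the job was handed in at about 43 s of the 72 s allowed.

- **Eyepiece:** I gripped it twice, 80° apart, to centre it, then set it in the recess. Contact came at the height of the recess floor. It stood upright with its top at 0.078 m, about 2 mm off centre at most.
- **Cover:** It first stood about 12.5 mm high, a crossed start. I turned it about 80° anticlockwise under a push of about 4 N (up to 7 N) until it dropped to about 3.5 mm. It then went about 96° clockwise, with short pushes of up to about 11 N between steps. I stopped once the torque had risen to about 0.3 N m, below the foot's slip torque of about 0.6 N m.
- **Last checks:** Both cameras put the top of the grip at about 0.107 m and the top of the cup at 0.0845–0.085 m, which matches a flush rim. The last picture shows the cover upright and the robot clear of it.
- **Not settled:**
  - The two cameras disagreed by 2–10 mm on the cover's final horizontal position, partly because points were hidden or noisy. I took the position from the arm and the fit in the thread instead.
  - I did not measure how far the foot had twisted.
  - I did not measure the bystanders. The spare lens, hex keys and tweezers look unmoved in the last picture; the data stick was outside the crop I viewed.

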